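# Clamp a square tube in the welding fixture

## Task

Lay the short square steel tube lengthwise between the low rails of the clamping fixture and slide it fully home against the end stop. Then swing the clamp arm all the way down so that its sprung spindle presses on the tube and holds it there. Leave the angle iron, the flat bar and the welding magnet where they lie.

Things in the scene. Friction and masses are not known exactly. Their poses are not given: they have to be found in the camera images.
- tube: plain steel square tube, hollow and open at both ends, 40 x 40 mm outside, 110 mm long, 0.4 kg, lying flat on the table. Origin: centre of its underside; x along its length, z up.
- tube_center (a point): the centre of the square tube, 20 mm above its origin.
- fixture: clamping fixture bolted to the table: a steel bed plate 12 mm thick, x -95 to +155 mm, y +-50 mm. Origin on the table surface under the centre of the place for the tube; x along the rails towards the end stop and hinge, z up. Two rails along x, 8 mm high above the bed, from x -85 to +35 mm, inner faces at y +-23 mm. Two cheek plates (x 105 to 139 mm, y +-23 mm, top at z 108 mm) carry the hinge.
- stop_face (a point): middle of the end stop's face, at (55, 0, 29 mm) in the fixture's frame, same axes. The stop is an upright block across the end of the channel, 56 mm wide, 34 mm high above the bed, 16 mm thick; the tube's end comes to rest against this face.
- nest (a point): where the centre of the tube must be when it is loaded: mid-channel, resting on the bed, end against the stop. In the fixture's frame (0, 0, 32 mm); same axes.
- clamp (a joint): angle of the clamp arm, rad: 0 = fully down, level over the tube, pointing to the fixture's -x; 1.5 to 1.8 = open, upright or leaning back (limit 1.95). The hinge is stiff: the arm stays where it is left and takes about 3 to 8 N at the handle to move. The arm is a steel bar 22 mm wide, 14 mm thick.
- clamp_hinge (a point): point on the hinge axis, which runs along the fixture's y; in the fixture's frame (120, 0, 92 mm).
- clamp_grip (a point): middle of the clamp's handle grip: a round black rubber grip 18 mm in diameter, 62 mm long along the fixture's y, that sticks out sideways from the arm's free end. 165 mm from the hinge axis and 58 mm to the +y side of the arm's middle plane; in the fixture's frame at (-45, 58, 92 mm) with the clamp fully down. Its point turns with the arm.
- spindle (a joint): how far the clamp's sprung spindle is pushed in, m: 0 = free, 0.009 = limit; about 0.004 with the clamp fully down on the tube. Spring about 3.5 N there.
- spindle_tip (a point): tip of the spindle, a rubber foot 20 mm in diameter, 120 mm from the hinge along the arm and 44 mm below the arm's middle line; over the nest when the clamp is down.
- angle: bystander: steel angle iron, L section 40 x 40 x 4 mm, 110 mm long. Origin under its centre, x along its length.
- flat: bystander: steel flat bar 110 x 60 x 8 mm with two dark drilled holes. Origin under its centre, x along its length.
- magnet: bystander: black triangular welding magnet, a three-sided frame about 95 x 80 mm, 18 mm thick. Origin under its centre.
Things that resemble listed ones, but are neither listed nor needed, are in the scene too. What is shaped like the tube but yellow is not meant.

How it is judged:
On the way, in this order (a step that is already met when the one before it is completed fails the run):
1. the tube lies between the rails, flat on the bed and home against the end stop, with the clamp still open (x of tube_center in the frame of nest between -0.003 and 0.002 m and y of tube_center in the frame of nest between -0.006 and 0.006 m and z of tube_center in the frame of nest between -0.003 and 0.003 m and angle between the x axis of tube and the x axis of fixture, either way round below 0.08 rad and value of joint clamp above 0.6 rad), for 0.2 s.
2. the clamp is down and its spindle is pushed in by the tube (value of joint clamp below 0.03 rad and value of joint spindle above 0.002 m), for 0.2 s.
At the end, for the whole second after the job is handed in: The tube rests flat on the bed between the rails, its end within 3 mm of the stop, centred in the channel within 6 mm and parallel to it within 0.08 rad; the clamp arm is within 0.03 rad of fully down, its spindle pushed in more than 2 mm by the tube; the tube is at rest (all of step 2 and x of tube_center in the frame of nest between -0.003 and 0.002 m and y of tube_center in the frame of nest between -0.006 and 0.006 m and z of tube_center in the frame of nest between -0.003 and 0.003 m and angle between the x axis of tube and the x axis of fixture, either way round below 0.08 rad and linear speed of tube below 0.01 m/s); the robot touches nothing.
It fails at once if the angle iron, the flat bar or the magnet is moved more than 40 mm (distance of any of angle, flat, magnet from where it was at the start of the episode above 0.04 m).
It also fails if it takes over 70 s, if anything falls off the work surface, if the arm or the gripper's body presses on something with over 40 N, if the wrist force passes 120 N, or if a joint passes its speed limit or range.

## Robot

A 6-joint arm with a two-finger parallel gripper is mounted at the origin on the work surface. World frame = base frame: x ahead of the robot, y to its left, z up, the work surface at z = 0. Lengths are in m, angles in rad, forces in N, time in s.
With the tool pointing down it reaches from about 0.3 to 0.775 m from the base axis. Payload 14.6 kg.
Tool frame: the origin (TCP) lies on the centre line of the jaws, within the pads' length; the fingertips stand 25 mm ahead of it and the grasp point (between the pads) lies 6 mm ahead of it; z points along the fingers, y is the line along which they close (so a half turn about z gives the same grasp; the last joint's range is limited). The gripper opens to 85 mm and grips with 20 to 120 N. Pads are 22 mm wide; open, the fingers measure 114 mm over their backs; the gripper's body (76 mm by 85 mm) begins 54 mm behind the grasp point. The pads swing forward as they close: fully open they stand 13 mm farther back than shut.
Start: joints at [1.179, 0.3, 1.521, -0, 1.321, -0.067], TCP at [0.176, 0.521, 0.256] pointing down, gripper open.
Joint ranges: [-3.03, 3.03], [-0.79, 2.21], [0.23, 2.52], [-1.04, 4.18], [0, 3.07], [-2.55, 2.55]. Speed limits (rad/s): [2.22, 2.22, 2.57, 3.14, 3.14, 3.14].

## Interface

Orientations are given as a unit quaternion [w, x, y, z].
In Python, from rig import ctrl gives the robot as it stands.
- The arm moves only by the shell command python3 -m pendant 'ROWS' [OPENING] [FORCE]. ROWS is JSON, a list of rows, each a list of 2 entries, a list of its own where there are three numbers: the shift along the tool's x, y, z in mm, then the turn, a rotation vector about the tool's x, y, z in degrees. A call has exactly 5 rows; each row shifts and turns the commanded pose from where the row before left it, along the tool's axes as they then stand; what a row does not reach is not made up. A row lasts 1/10 s, in which the tool goes at most 50 mm and 8.59 degrees, less where a joint would pass 70% of its speed; a pose out of reach is approached as far as the arm can. A call with a gripper value outside its range is refused whole. OPENING is the gripper command: -1 is fully open, 1 is shut, values between are in proportion, set as the call begins (- or left out, the last holds). The fingers move at their own pace and stop on an object; FORCE is the grip in N (left out, the last holds). Time passes only in rows, so rows that do not move let the fingers close, or fill a call up. It gives the time, the measured TCP pose, the force, the opening and the grip force at its end, in the units of the state.
- ctrl.state(): the state, without advancing time (a new reading comes with each control period).
- ctrl.get_image(name): name is "scene" or "top" or "wrist"; returns a dict with "pixels" (480x640x3 uint8, red, green, blue), "mtx" (3x3 intrinsics, pixels), "cam_to_world" (4x4, takes a point from camera to world coordinates). Camera axes: x right, y down, z forward; pixel columns grow to the right and rows downward; lengths in m; the calibration is good to about 2 mm. A picture is of the moment at which its call begins. There is no depth.
- ctrl.finish_job(): hands the job in; it is judged then, once.
The state is a dict: "clock": time; "joint_pos": joint angles; "dq": joint speeds; "tau": joint torques, N m; "eef_pos": TCP position; "tool_rot": TCP orientation; "force": force on the tool from outside, world axes, zero at the start; "torque": the same for the moment, N m; "grip_width": opening from 0.0 (shut) to 1.0 (fully open); "grip_force": force on a finger pad.
Only numpy, scipy, OpenCV 4.12 (cv2) and the standard library are available. Lean on these libraries where they do the work, as an engineer would, in place of code of your own. Each camera call takes 0.05 s, during which the arm holds its last target. There are 200 camera calls.

## Working session

There is one attempt and no reset: what is moved stays moved. The work goes in short steps, Python scripts to look and compute and a shell command to move; the robot and the scene stay as the last step left them, time stands still between calls to the robot, and variables do not carry over. Pictures are saved under pics/ and viewed, at most 10 in all, crops included, and the job is handed in when it is done.

```bash
ls; mkdir -p pics
python3 - <<'E'
from rig import ctrl
import cv2,numpy as np
for n in("scene","top"):
    d=ctrl.get_image(n);cv2.imwrite(f"pics/{n}0.png",d["pixels"][:,:,::-1]);print(n,d["mtx"].tolist(),d["cam_to_world"].round(4).tolist())
s=ctrl.state();print(s)
E
```

```text
pics
scene [[543.7520013162789, 0.0, 322.6902608143417], [0.0, 543.7520013162789, 232.36101534974776], [0.0, 0.0, 1.0]] [[-0.188, 0.8038, -0.5644, 1.112], [0.9821, 0.1626, -0.0956, 0.1634], [0.0149, -0.5722, -0.82, 0.9905], [0.0, 0.0, 0.0, 1.0]]
top [[537.1810071765809, 0.0, 308.84952617285774], [0.0, 537.1810071765809, 226.41345035289362], [0.0, 0.0, 1.0]] [[0.0073, -0.9847, 0.1743, 0.3509], [-1.0, -0.0077, -0.0016, 0.0273], [0.0029, -0.1742, -0.9847, 1.1182], [0.0, 0.0, 0.0, 1.0]]
{'clock': 0.1, 'joint_pos': array([ 1.17936689e+00,  3.00457648e-01,  1.52152387e+00,  4.73667797e-05,
        1.32072436e+00, -6.65859679e-02]), 'dq': array([ 0.00040667, -0.00263018, -0.00169031,  0.0020606 , -0.00033073,
        0.00094161]), 'tau': array([ 1.19487380e-03, -5.44381320e+01, -3.62371087e+01, -9.29644875e-05,
        3.02967579e-03, -2.50293840e-05]), 'eef_pos': array([0.17545212, 0.52106566, 0.25575288]), 'tool_rot': array([-1.48702364e-04,  1.61714312e-01,  9.86837459e-01, -5.36874814e-04]), 'force': array([-0.45037756, -0.19055486,  0.94701928]), 'torque': array([0.0294108 , 0.02133196, 0.07620612]), 'grip_force': 0.0, 'grip_width': 1.002909278327561}
```

View pics/top0.png

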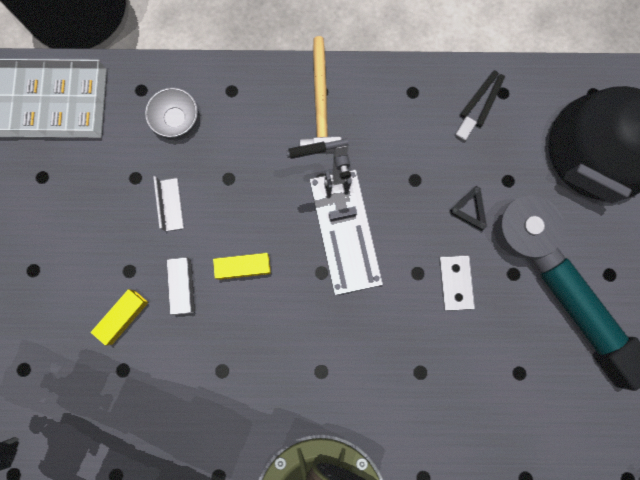

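View pics/scene0.png

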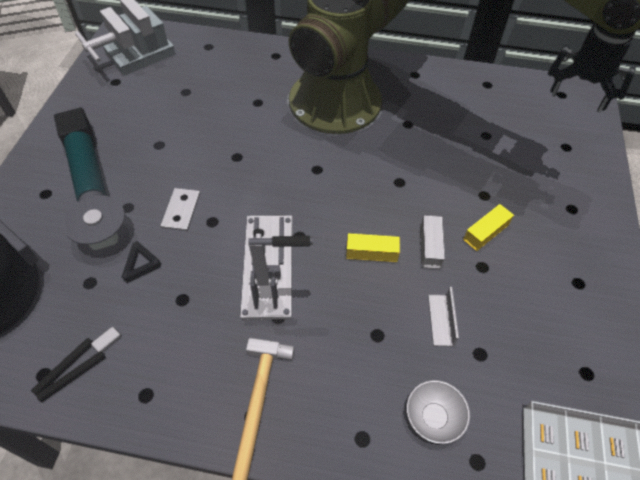

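Tube candidates (top view): the plain grey piece at (179,286), the angle iron at (172,204), which has an upright flange, and yellow blocks at (241,265) and (119,317). I choose (179,286): plain steel, not yellow, with a box section. The fixture is around (345,235), with its stop and hinge towards the top of the image. I'll check this in a close crop.

```bash
cat > h.py <<'E'
import numpy as np,cv2
from rig import ctrl
from scipy.spatial.transform import Rotation as R
def plane(d,px,z):
    px=np.atleast_2d(np.float64(px));r=np.c_[px,np.ones(len(px))]@np.linalg.inv(d["mtx"]).T@d["cam_to_world"][:3,:3].T
    c=d["cam_to_world"][:3,3];return c+r*((z-c[2])/r[:,2])[:,None]
def proj(d,P):
    P=np.atleast_2d(P);M=np.linalg.inv(d["cam_to_world"]);q=(P@M[:3,:3].T+M[:3,3])@d["mtx"].T;return q[:,:2]/q[:,2:]
def pose():
    s=ctrl.state();w=s["tool_rot"];return s,np.array(s["eef_pos"]),R.from_quat([w[1],w[2],w[3],w[0]])
E
python3 - <<'E'
from h import *
out=[]
for n,boxes in(("top",[(150,245,60,80),(300,160,90,140)]),("scene",[(405,205,60,75),(230,205,90,125)])):
    d=ctrl.get_image(n);im=d["pixels"][:,:,::-1]
    g=im.min(2)
    for k,(x,y,w,h) in enumerate(boxes):
        c=im[y:y+h,x:x+w];out.append(cv2.resize(c,(400,300) if 0 else (int(300*w/h),300),interpolation=cv2.INTER_CUBIC))
    m=(g>150).astype(np.uint8);cs,_=cv2.findContours(m,0,1)
    for c in cs:
        a=cv2.contourArea(c)
        if a>300:
            r=cv2.minAreaRect(c);b=cv2.boxPoints(r)
            print(n,a,np.round(r[0]),np.round(r[1],1),b.round(1).tolist())
            if n=="top":
                for z in(.04,.012):
                    p=plane(d,b,z);print("   z",z,p[:,:2].round(4).tolist(),p.mean(0).round(4))
H=[np.hstack(out[:2]),np.hstack(out[2:])];W=max(a.shape[1] for a in H)
cv2.imwrite("pics/c1.png",np.vstack([np.pad(a,((0,0),(0,W-a.shape[1]),(0,0))) for a in H]));print([o.shape for o in out])
E
```

```text
top 1058.5 [178. 285.] [55.  20.6] [[166.10000610351562, 258.79998779296875], [186.60000610351562, 257.29998779296875], [190.39999389648438, 312.20001220703125], [169.89999389648438, 313.6000061035156]]
   z 0.04 [[0.4733, 0.3128], [0.4764, 0.2715], [0.3672, 0.2589], [0.3642, 0.2994]] [0.4203 0.2856 0.04  ]
   z 0.012 [[0.4764, 0.3202], [0.4797, 0.2778], [0.3677, 0.2649], [0.3645, 0.3065]] [0.4221 0.2924 0.012 ]
top 1491.5 [457. 282.] [54.  29.6] [[439.70001220703125, 257.0], [469.20001220703125, 254.1999969482422], [474.29998779296875, 308.0], [444.79998779296875, 310.79998779296875]]
   z 0.04 [[0.481, -0.2392], [0.4871, -0.299], [0.3797, -0.3043], [0.3738, -0.2456]] [ 0.4304 -0.272   0.04  ]
   z 0.012 [[0.4843, -0.2461], [0.4907, -0.3074], [0.3804, -0.3129], [0.3744, -0.2527]] [ 0.4325 -0.2798  0.012 ]
top 814.5 [171. 204.] [51.1 17.5] [[159.60000610351562, 179.6999969482422], [176.89999389648438, 177.5], [183.3000030517578, 228.1999969482422], [165.89999389648438, 230.39999389648438]]
   z 0.04 [[0.6375, 0.335], [0.6424, 0.2994], [0.536, 0.2811], [0.5312, 0.3162]] [0.5867 0.3079
[... 2877 characters left out ...]
44. ] [[160.39999389648438, 224.8000030517578], [174.3000030517578, 183.10000610351562], [198.60000610351562, 191.1999969482422], [184.6999969482422, 232.89999389648438]]
scene 425.5 [633. 184.] [12. 73.] [[627.0, 221.0], [627.0, 148.0], [639.0, 148.0], [639.0, 221.0]]
scene 4676.0 [32. 68.] [ 78.1 160.5] [[-51.400001525878906, 98.30000305175781], [60.099998474121094, -17.100000381469727], [116.19999694824219, 37.099998474121094], [4.699999809265137, 152.60000610351562]]
scene 428.5 [178.  17.] [117.2  20.8] [[118.0999984741211, 18.600000381469727], [121.30000305175781, -2.0], [237.1999969482422, 16.0], [234.0, 36.599998474121094]]
[(300, 225, 3), (300, 192, 3), (300, 240, 3), (300, 216, 3)]
```

View pics/c1.png

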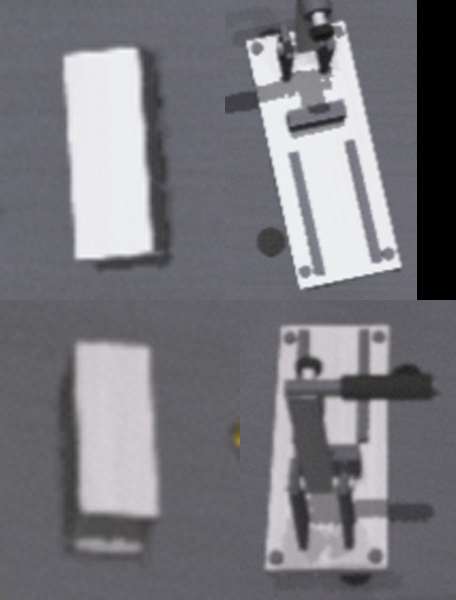

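The crop confirms it: the piece at (179,286) is a plain steel box section, and its open hollow end shows in the scene view. The rails run along the bed, with the stop and hinge towards +x and the grip on the +y side. Tube centre is about (0.420, 0.286) at yaw 0.12. Fixture origin is about (0.508, -0.057) at yaw 0.23. Moving above the tube, gripping 20 mm towards its -x end.

```bash
python3 -m pendant '[[[-29,-15.4,10],[0,0,0]],[[-29,-15.4,10],[0,0,0]],[[-29,-15.4,10],[0,0,0]],[[-29,-15.4,10],[0,0,0]],[[-29,-15.4,10],[0,0,0]]]' -1 60
python3 -m pendant '[[[-29,-15.4,10],[0,0,0]],[[-29,-15.4,10],[0,0,0]],[[-29,-15.4,10],[0,0,0]],[[-29,-15.4,10],[0,0,0]],[[-28,-15.4,10],[0,0,0]]]'
python3 -m pendant '[[[0,0,0],[0,0,-8.5]],[[0,0,0],[0,0,-8.5]],[[0,0,0],[0,0,-8.4]],[[0,0,0],[0,0,0]],[[0,0,0],[0,0,0]]]'
cat >> h.py <<'E'
def go(t,yaw):  # remaining shift in tool mm, and turn about tool z (deg) so that tool y lies across yaw
    s,p,r=pose();x=r.as_matrix()[:,0];a=np.degrees((np.arctan2(x[1],x[0])-yaw+np.pi/2)%np.pi-np.pi/2)
    print("t",round(s["clock"],2),"p",p.round(4),"tool shift",(r.inv().apply(np.array(t)-p)*1000).round(1),"turn z",a.round(2),"tilt",r.as_matrix()[:2,2].round(4),"F",np.round(s["force"],1),"w",round(s["grip_width"],3),"q",np.round(s["joint_pos"],2))
E
python3 - <<'E'
from h import *
d=ctrl.get_image("wrist");im=d["pixels"][:,:,::-1].copy()
cv2.imwrite("pics/w1.png",im)
print(proj(d,[[.4203,.2856,.04],[.3657,.2792,.04],[.4749,.2922,.04]]))
m=(im.min(2)>130).astype(np.uint8);cs,_=cv2.findContours(m,0,1)
for c in cs:
    if cv2.contourArea(c)>3000:
        b=cv2.boxPoints(cv2.minAreaRect(c));p=plane(d,b,.04);print(b.round().tolist(),p[:,:2].round(4).tolist(),p.mean(0).round(4))
go([.4004,.2832,.042],.118)
E
```

```text
clock: 0.7
eef_pos: [0.2891, 0.4009, 0.2059]
tool_rot: [-0.0, 0.162, 0.987, 0.0]
force: [-0.7, 0.2, 0.5]
grip_width: 1.0
grip_force: 0.0
clock: 1.2
eef_pos: [0.4011, 0.2819, 0.1559]
tool_rot: [0.0, 0.162, 0.987, 0.0]
force: [-0.0, -0.2, 0.1]
grip_width: 0.998
grip_force: 0.0
clock: 1.7
eef_pos: [0.4002, 0.283, 0.1562]
tool_rot: [-0.0, -0.057, 0.998, -0.0]
force: [-1.0, -0.4, -0.2]
grip_width: 0.994
grip_force: 0.0
[[320.02821146 276.17893598]
 [319.68040386 192.77312854]
 [320.61659104 348.89873439]]
[[293.0, 230.0], [355.0, 230.0], [355.0, 346.0], [293.0, 346.0]] [[0.391, 0.2652], [0.3866, 0.3038], [0.4699, 0.3157], [0.4748, 0.2729]] [0.4306 0.2894 0.04  ]
t 1.75 p [0.4002 0.2831 0.1562] tool shift [-2.000e-01  1.000e-01  1.142e+02] turn z -0.21 tilt [-0.0001 -0.    ] F [-0.1 -0.2  0.2] w 1.002 q [ 0.54  0.28  1.8   0.    1.06 -1.14]
```

View pics/w1.png

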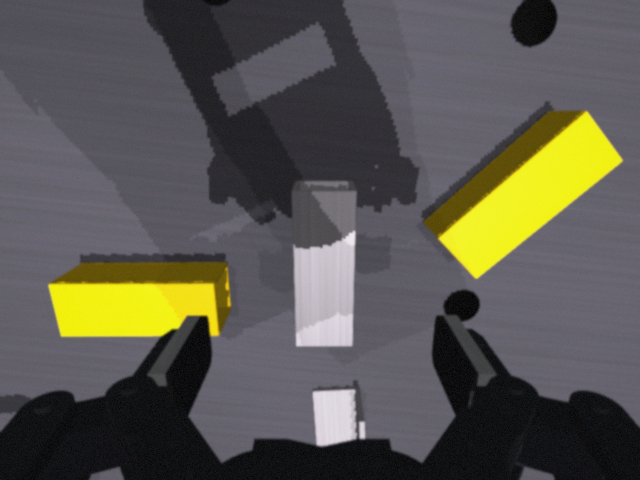

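The wrist view shows the tube between the fingers, columns 293–355 and rows 185–346. The yellow block ends at column 230, close to the left finger, so I'll descend with the jaws part closed.

```bash
python3 -m pendant '[[[0,0,10],[0,0,0]],[[0,0,20],[0,0,0]],[[0,0,20],[0,0,0]],[[0,0,20],[0,0,0]],[[0,0,20],[0,0,0]]]' -0.5 60
python3 -m pendant '[[[0,0,12],[0,0,0]],[[0,0,8],[0,0,0]],[[0,0,0],[0,0,0]],[[0,0,0],[0,0,0]],[[0,0,0],[0,0,0]]]' 
python3 -m pendant '[[[0,0,0],[0,0,0]],[[0,0,0],[0,0,0]],[[0,0,0],[0,0,0]],[[0,0,0],[0,0,0]],[[0,0,0],[0,0,0]]]' 1 60
python3 -m pendant '[[[0,0,0],[0,0,0]],[[0,0,0],[0,0,0]],[[0,0,-20],[0,0,0]],[[0,0,-40],[0,0,0]],[[0,0,-40],[0,0,0]]]'
python3 - <<'E'
from h import *
# refine fixture: line fits to bed's long edges and near short edge in top view
d=ctrl.get_image("top");g=d["pixels"].min(2)
m=(g>150).astype(np.uint8);cs,_=cv2.findContours(m,0,1)
c=[c for c in cs if cv2.pointPolygonTest(c,(350.,270.),False)>0][0][:,0]
p=plane(d,c,.012)[:,:2]
o=np.array([.5082,-.0568]);a=.2285
for it in range(3):
    e=np.array([np.cos(a),np.sin(a)]);n=np.array([-e[1],e[0]]);u=(p-o)@e;v=(p-o)@n
    R_={}
    for s in(1,-1):
        k=(abs(v-s*.05)<.006)&(u>-.09)&(u<.15);f=np.polyfit(u[k],v[k],1);k2=k&(abs(v-np.polyval(f,u))<.002);f=np.polyfit(u[k2],v[k2],1);R_[s]=(f,k2.sum())
    k=(abs(u+.095)<.006)&(abs(v)<.045);ux=np.median(u[k])
    k=(abs(u-.155)<.006)&(abs(v)<.045);uf=np.median(u[k]) if k.any() else None
    print(R_,ux,uf,o,a)
    a+=(R_[1][0][0]+R_[-1][0][0])/2;o=o+n*(R_[1][0][1]+R_[-1][0][1])/2
    if it<2:o=o+e*((ux+.095)+( (uf-.155) if uf else ux+.095))/2
E
```

```text
clock: 2.25
eef_pos: [0.4, 0.2829, 0.0648]
tool_rot: [-0.0, -0.058, 0.998, -0.0]
force: [0.2, -0.7, -0.0]
grip_width: 0.754
grip_force: 0.0
clock: 2.75
eef_pos: [0.4006, 0.2833, 0.047]
tool_rot: [0.001, -0.059, 0.998, 0.0]
force: [0.1, 0.2, -0.2]
grip_width: 0.749
grip_force: 0.0
clock: 3.25
eef_pos: [0.4006, 0.2833, 0.0471]
tool_rot: [0.001, -0.059, 0.998, 0.0]
force: [-1.3, -2.0, 6.9]
grip_width: 0.453
grip_force: 61.4
clock: 3.75
eef_pos: [0.3997, 0.2827, 0.1471]
tool_rot: [-0.001, -0.059, 0.998, -0.0]
force: [-0.2, 0.9, -2.8]
grip_width: 0.453
grip_force: 61.5
{1: (array([-0.01319204,  0.04926811]), np.int64(86)), -1: (array([-0.01294129, -0.05006421]), np.int64(113))} -0.09306485942254795 0.15340990028437926 [ 0.5082 -0.0568] 0.2285
{1: (array([-0.00012618,  0.04965956]), np.int64(86)), -1: (array([-0.00034571, -0.0496698 ]), np.int64(112))} -0.09325728046905161 0.15377426767749533 [ 0.5084582  -0.05714863] 0.2154333377401782
{1: (array([0.00010974, 0.04966465]), np.int64(86)), -1: (array([-0.00010978, -0.04966477]), np.int64(112))} -0.0935159882751256 0.15352522639533447 [ 0.50871181 -0.05709837] 0.2151973932410687
```

```bash
cat >> h.py <<'E'
O=np.array([.5087,-.0571]);A=.2152
def fx(x,y,z): return [O[0]+x*np.cos(A)-y*np.sin(A),O[1]+x*np.sin(A)+y*np.cos(A),z]
def infx(p): e=np.array([np.cos(A),np.sin(A)]);q=np.array(p[:2])-O;return np.round([q@e*1000,(q@[-e[1],e[0]])*1000,p[2]*1000],1)
E
python3 -c "
from h import *
go(fx(-.034,0,.120),A);print(fx(-.034,0,.12))"
```

```text
t 3.8 p [0.4019 0.2841 0.1537] tool shift [ -31.6 -354.8   32.9] turn z -5.54 tilt [0.0064 0.0038] F [4.  2.5 6.6] w 0.448 q [ 0.54  0.28  1.8   0.    1.05 -1.15]
[np.float64(0.47548425402381345), np.float64(-0.06436045585658666), 0.12]
```

```bash
python3 -m pendant '[[[-4,-30,0],[0,0,0]],[[-4,-40,0],[0,0,0]],[[-4,-40,0],[0,0,0]],[[-4,-40,0],[0,0,0]],[[-4,-40,0],[0,0,0]]]'
python3 -m pendant '[[[-4,-40,0],[0,0,0]],[[-4,-40,5],[0,0,0]],[[-4,-40,10],[0,0,0]],[[0,-30,10],[0,0,0]],[[0,-15,5],[0,0,0]]]'
python3 -m pendant '[[[0,0,0],[0,0,-5.5]],[[0,0,0],[0,0,0]],[[0,0,0],[0,0,0]],[[0,0,0],[0,0,0]],[[0,0,0],[0,0,0]]]'
python3 - <<'E'
from h import *
for n in("top","wrist"):
    d=ctrl.get_image(n);cv2.imwrite(f"pics/{n}2.png",d["pixels"][:,:,::-1])
    print(n,proj(d,[fx(-.095,-.05,.012),fx(-.095,.05,.012),fx(.155,.05,.012),fx(.155,-.05,.012),fx(.055,-.028,.046),fx(.055,.028,.046)]).round().tolist())
go(fx(-.034,0,.090),A)
a=cv2.imread("pics/top2.png")[130:310,250:430];b=cv2.imread("pics/wrist2.png")
cv2.imwrite("pics/v2.png",np.hstack([cv2.resize(a,(360,360),interpolation=2),cv2.resize(b,(440,330))[:330] if 0 else np.pad(cv2.resize(b,(440,330)),((0,30),(0,0),(0,0)))]))
E
```

```text
clock: 4.3
eef_pos: [0.4425, 0.0952, 0.1461]
tool_rot: [-0.0, -0.059, 0.998, -0.0]
force: [1.6, -0.2, -3.9]
grip_width: 0.454
grip_force: 61.6
clock: 4.8
eef_pos: [0.4736, -0.0677, 0.1153]
tool_rot: [-0.001, -0.058, 0.998, 0.0]
force: [-0.3, 1.1, -2.6]
grip_width: 0.451
grip_force: 61.7
clock: 5.3
eef_pos: [0.4741, -0.0652, 0.1164]
tool_rot: [0.0, -0.107, 0.994, -0.0]
force: [-0.3, 0.5, -4.2]
grip_width: 0.451
grip_force: 61.8
top [[382.0, 285.0], [335.0, 295.0], [310.0, 179.0], [355.0, 169.0], [357.0, 213.0], [330.0, 219.0]]
wrist [[231.0, 153.0], [410.0, 153.0], [387.0, 488.0], [255.0, 488.0], [274.0, 415.0], [368.0, 415.0]]
t 5.4 p [ 0.474  -0.0654  0.1164] tool shift [-1.6  0.7 26.4] turn z -0.05 tilt [ 0.0002 -0.    ] F [-0.6 -0.1 -2.8] w 0.45 q [-0.21  0.32  1.86 -0.    0.97 -2.  ]
```

View pics/v2.png

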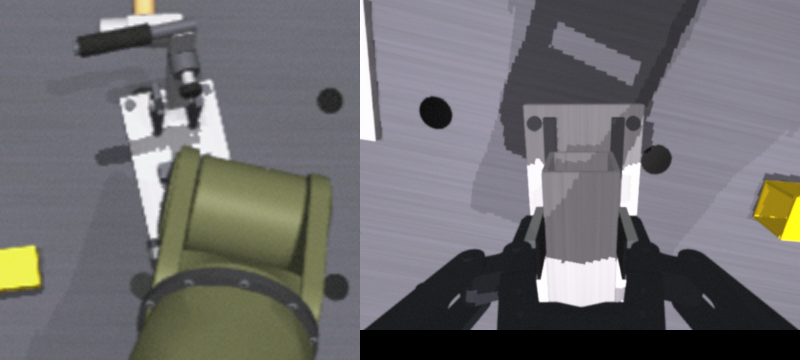

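Run:
```python
import cv2
b=cv2.imread("pics/wrist2.png")[130:330,200:440];cv2.imwrite("pics/v3.png",cv2.resize(b,None,fx=3,fy=3,interpolation=cv2.INTER_CUBIC))
```

```text
(no output)
```

View pics/v3.png

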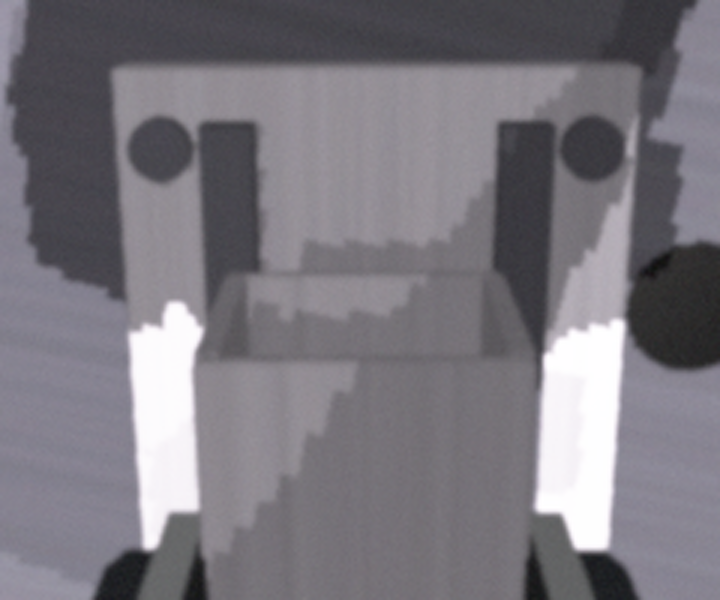

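The wrist crop shows the bed and rails centred on raw column ~325.6 (inner rail edges at 257/498 in the crop). The tube's midline is at ~321.5, so the tube needs to go about 2.4 mm towards +y. I'll shift and lower to just above the rails, then look again.

```bash
python3 -m pendant '[[[0,2.4,10],[0,0,0]],[[0,0,15],[0,0,0]],[[0,0,15],[0,0,0]],[[0,0,6],[0,0,0]],[[0,0,0],[0,0,0]]]'
python3 - <<'E'
from h import *
d=ctrl.get_image("wrist");b=d["pixels"][:,:,::-1];cv2.imwrite("pics/w4.png",b)
b=b[90:340,180:460];cv2.imwrite("pics/v4.png",cv2.resize(b,None,fx=2.4,fy=2.4,interpolation=cv2.INTER_CUBIC))
go(fx(-.034,0,.0591),A)
E
```

```text
clock: 5.9
eef_pos: [0.473, -0.0631, 0.0693]
tool_rot: [-0.001, -0.107, 0.994, 0.0]
force: [-0.8, -0.5, -3.0]
grip_width: 0.452
grip_force: 61.7
t 5.95 p [ 0.4734 -0.0632  0.0701] tool shift [-1.8 -1.6 11. ] turn z -0.04 tilt [-0.0007  0.0002] F [ 0.2 -0.1 -2.9] w 0.45 q [-0.21  0.4   1.88  0.    0.86 -1.99]
```

View pics/v4.png

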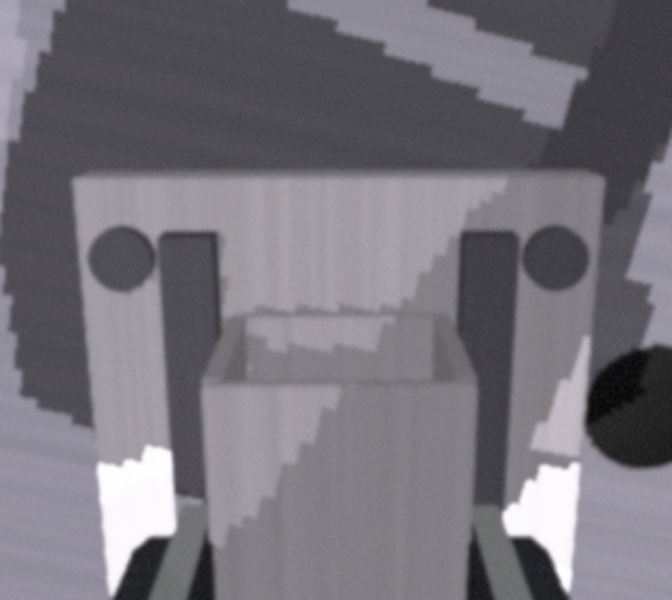

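The rails' inner edges are at 219/460 and the tube at 203/475, both centred near 339, so they're aligned. Lowering onto the bed.

```bash
python3 -m pendant '[[[0,0,4],[0,0,0]],[[0,0,3],[0,0,0]],[[0,0,2],[0,0,0]],[[0,0,1],[0,0,0]],[[0,0,0],[0,0,0]]]'
python3 -m pendant '[[[0,0,0.5],[0,0,0]],[[0,0,0],[0,0,0]],[[0,0,0],[0,0,0]],[[0,0,0],[0,0,0]],[[0,0,0],[0,0,0]]]'
python3 -c "
from h import *
go(fx(-.02,0,.0591),A)"
```

```text
clock: 6.45
eef_pos: [0.4735, -0.0633, 0.0602]
tool_rot: [-0.0, -0.107, 0.994, 0.0]
force: [0.9, -0.4, -2.9]
grip_width: 0.448
grip_force: 61.8
clock: 6.95
eef_pos: [0.4735, -0.0633, 0.0598]
tool_rot: [0.0, -0.107, 0.994, -0.0]
force: [-0.5, 0.5, -2.7]
grip_width: 0.45
grip_force: 61.8
t 6.95 p [ 0.4735 -0.0633  0.0598] tool shift [-15.7  -1.4   0.7] turn z -0.04 tilt [ 0. -0.] F [-0.5  0.5 -2.7] w 0.45 q [-0.21  0.42  1.89  0.    0.84 -1.99]
```

```bash
python3 -m pendant '[[[0,0,0.5],[0,0,0]],[[0,0,0.3],[0,0,0]],[[0,0,0],[0,0,0]],[[0,0,0],[0,0,0]],[[0,0,0],[0,0,0]]]'
python3 -m pendant '[[[-4,0,0],[0,0,0]],[[-4,0,0],[0,0,0]],[[-2,0,0],[0,0,0]],[[-1,0,0],[0,0,0]],[[0,0,0],[0,0,0]]]'
python3 -m pendant '[[[-1,0,0],[0,0,0]],[[-1,0,0],[0,0,0]],[[0,0,0],[0,0,0]],[[0,0,0],[0,0,0]],[[0,0,0],[0,0,0]]]'
```

```text
clock: 7.45
eef_pos: [0.4735, -0.0633, 0.0591]
tool_rot: [0.0, -0.107, 0.994, -0.0]
force: [-2.7, 0.1, 3.2]
grip_width: 0.452
grip_force: 62.4
clock: 7.95
eef_pos: [0.4843, -0.061, 0.0591]
tool_rot: [-0.0, -0.107, 0.994, -0.0]
force: [-5.1, -0.6, 4.3]
grip_width: 0.452
grip_force: 62.8
clock: 8.45
eef_pos: [0.4862, -0.0606, 0.0591]
tool_rot: [-0.0, -0.107, 0.994, -0.0]
force: [-4.3, -0.7, 5.6]
grip_width: 0.448
grip_force: 62.8
```

```bash
python3 -m pendant '[[[-1,0,0],[0,0,0]],[[0,0,0],[0,0,0]],[[-0.5,0,0],[0,0,0]],[[0,0,0],[0,0,0]],[[0,0,0],[0,0,0]]]'
python3 -m pendant '[[[-0.5,0,0],[0,0,0]],[[0,0,0],[0,0,0]],[[-0.5,0,0],[0,0,0]],[[0,0,0],[0,0,0]],[[0,0,0],[0,0,0]]]'
python3 -c "
from h import *
print(infx(pose()[1]))"
```

```text
clock: 8.95
eef_pos: [0.4875, -0.0603, 0.0591]
tool_rot: [-0.0, -0.107, 0.994, -0.0]
force: [-5.8, -1.9, 6.6]
grip_width: 0.457
grip_force: 62.9
clock: 9.45
eef_pos: [0.4885, -0.0601, 0.0591]
tool_rot: [-0.0, -0.107, 0.994, -0.0]
force: [-5.0, -1.4, 6.0]
grip_width: 0.453
grip_force: 62.9
[-20.4   1.4  59.1]
```

```bash
python3 -m pendant '[[[-0.5,0,0],[0,0,0]],[[0,0,0],[0,0,0]],[[-0.5,0,0],[0,0,0]],[[0,0,0],[0,0,0]],[[0,0,0],[0,0,0]]]'
python3 -m pendant '[[[-0.5,0,0],[0,0,0]],[[0,0,0],[0,0,0]],[[-0.5,0,0],[0,0,0]],[[0,0,0],[0,0,0]],[[0,0,0],[0,0,0]]]'
python3 -m pendant '[[[-0.5,0,0],[0,0,0]],[[0,0,0],[0,0,0]],[[-0.5,0,0],[0,0,0]],[[0,0,0],[0,0,0]],[[0,0,0],[0,0,0]]]'
```

```text
clock: 9.95
eef_pos: [0.4893, -0.0599, 0.0591]
tool_rot: [-0.001, -0.107, 0.994, 0.0]
force: [-8.7, -1.9, 7.6]
grip_width: 0.451
grip_force: 63.1
clock: 10.45
eef_pos: [0.4894, -0.0599, 0.0591]
tool_rot: [-0.002, -0.107, 0.994, 0.0]
force: [-17.5, -5.6, 14.2]
grip_width: 0.452
grip_force: 63.9
clock: 10.95
eef_pos: [0.4895, -0.0599, 0.059]
tool_rot: [-0.003, -0.107, 0.994, 0.0]
force: [-26.1, -7.1, 21.5]
grip_width: 0.454
grip_force: 64.8
```

Contact with the stop: the force rose to 26 N with no further motion. I'll relieve the push, release, and rise behind the fixture.

```bash
python3 -m pendant '[[[1,0,0],[0,0,0]],[[0.4,0,0],[0,0,0]],[[0,0,0],[0,0,0]],[[0,0,0],[0,0,0]],[[0,0,0],[0,0,0]]]'
python3 -m pendant '[[[0,0,0],[0,0,0]],[[0,0,0],[0,0,0]],[[0,0,0],[0,0,0]],[[0,0,0],[0,0,0]],[[0,0,0],[0,0,0]]]' -0.5
python3 -m pendant '[[[0,0,-15],[0,0,0]],[[0,0,-30],[0,0,0]],[[0,0,-40],[0,0,0]],[[20,0,-40],[0,0,0]],[[40,0,-20],[0,0,0]]]'
python3 -m pendant '[[[50,0,0],[0,0,0]],[[50,0,0],[0,0,0]],[[20,0,0],[0,0,0]],[[0,0,0],[0,0,0]],[[0,0,0],[0,0,0]]]'
python3 - <<'E'
from h import *
ims=[]
for n,bx in(("top",(260,110,160,200)),("scene",(210,190,160,150)),("wrist",None)):
    d=ctrl.get_image(n);b=d["pixels"][:,:,::-1];cv2.imwrite(f"pics/{n}5.png",b)
    if bx:
        x,y,w,h=bx;b=b[y:y+h,x:x+w]; ims.append(cv2.resize(b,(int(500*w/h),500) if n=="top" else (400,375),interpolation=cv2.INTER_CUBIC))
        print(n,proj(d,[fx(-.055,-.02,.052),fx(-.055,.02,.052),fx(.055,.02,.052),fx(.055,-.02,.052)]).round(1).tolist())
        # tube top corners for clicking; hinge & grip prediction at angles
        for th in(1.5,1.65,1.8):
            c,s=np.cos(th),np.sin(th);print(th,proj(d,[fx(.12-.165*c,y,.092+.165*s) for y in(.027,.089)]).round(1).tolist())
W=[np.pad(i,((0,500-i.shape[0]),(0,0),(0,0))) for i in ims];cv2.imwrite("pics/v5.png",np.hstack(W))
go(fx(0,0,.2),A)
E
```

```text
clock: 11.45
eef_pos: [0.4894, -0.0599, 0.0591]
tool_rot: [-0.001, -0.107, 0.994, 0.0]
force: [-12.9, -3.4, 12.1]
grip_width: 0.457
grip_force: 63.5
clock: 11.95
eef_pos: [0.4903, -0.0597, 0.059]
tool_rot: [0.0, -0.107, 0.994, -0.0]
force: [-0.4, 0.5, 0.6]
grip_width: 0.752
grip_force: 0.0
clock: 12.45
eef_pos: [0.4326, -0.0725, 0.2069]
tool_rot: [0.002, -0.108, 0.994, -0.001]
force: [-1.1, 0.3, 0.9]
grip_width: 0.75
grip_force: 0.0
clock: 12.95
eef_pos: [0.3147, -0.0982, 0.2044]
tool_rot: [0.001, -0.107, 0.994, -0.0]
force: [-0.3, 0.7, 0.3]
grip_width: 0.751
grip_force: 0.0
top [[365.8, 266.6], [346.2, 270.7], [334.3, 217.6], [353.6, 213.6]]
1.5 [[329.4, 164.2], [292.9, 171.6]]
1.65 [[326.3, 150.2], [289.9, 157.6]]
1.8 [[323.1, 137.3], [287.1, 144.5]]
scene [[257.9, 219.0], [276.6, 218.8], [275.4, 262.6], [255.6, 262.9]]
1.5 [[271.9, 224.9], [309.3, 224.5]]
1.65 [[271.5, 237.3], [309.5, 236.8]]
1.8 [[271.3, 251.1], [309.7, 250.6]]
t 13.1 p [ 0.315  -0.0979  0.2039] tool shift [-197.9   -1.5    3.9] turn z -0.0 tilt [-0.0002  0.0002] F [0.2 0.9 0.8] w 0.747 q [-0.41 -0.16  2.14  0.    1.16 -2.2 ]
```

View pics/v5.png

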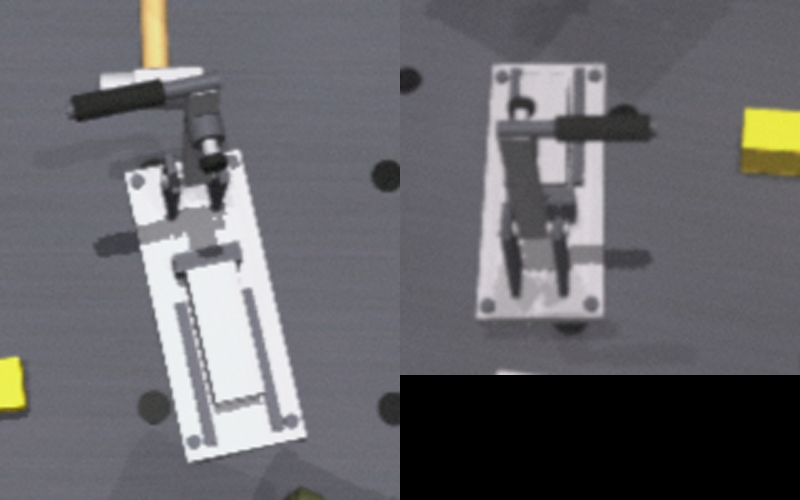

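The tube sits in the channel: its far end meets the stop at crop (190–236, 262–275), and its corners match the prediction for "home". The clamp grip runs from raw top (288,153) to (325,147), and the scene row is 241, so the clamp angle is ≈1.69. Plan: turn the tool 90° and grasp the round grip from above, then follow the arc.

```bash
python3 -m pendant '[[[0,0,-15],[0,0,8]],[[0,0,-15],[0,0,8]],[[0,0,-15],[0,0,8]],[[0,0,-15],[0,0,8]],[[0,0,-15],[0,0,8]]]' -1 40
python3 -m pendant '[[[0,0,-15],[0,0,8]],[[0,0,-15],[0,0,8]],[[0,0,-15],[0,0,8]],[[0,0,-15],[0,0,8]],[[0,0,-10],[0,0,8]]]'
python3 -m pendant '[[[0,0,0],[0,0,8]],[[0,0,0],[0,0,2]],[[0,0,0],[0,0,0]],[[0,0,0],[0,0,0]],[[0,0,0],[0,0,0]]]'
python3 -c "
from h import *
go(fx(.14,.064,.350),A+np.pi/2);print(infx(pose()[1]))"
```

```text
clock: 13.6
eef_pos: [0.3149, -0.0978, 0.2794]
tool_rot: [-0.0, 0.242, 0.97, 0.0]
force: [0.0, -0.6, -1.0]
grip_width: 0.997
grip_force: 0.0
clock: 14.1
eef_pos: [0.3151, -0.0979, 0.3498]
tool_rot: [0.0, 0.559, 0.829, 0.0]
force: [-0.3, -0.0, -0.2]
grip_width: 0.997
grip_force: 0.0
clock: 14.6
eef_pos: [0.3145, -0.0979, 0.3489]
tool_rot: [-0.0, 0.627, 0.779, -0.0]
force: [0.6, -0.3, -0.8]
grip_width: 0.999
grip_force: 0.0
t 14.6 p [ 0.3145 -0.0979  0.3489] tool shift [ 62.2 338.5  -1.3] turn z 0.04 tilt [-0.0004  0.0002] F [ 0.6 -0.3 -0.8] w 0.999 q [-0.41 -0.28  1.9  -0.    1.53 -0.63]
[-198.4    1.6  348.9]
```

```bash
python3 -m pendant '[[[6.2,25,0],[0,0,0]],[[6.2,35,0],[0,0,0]],[[6.2,40,0],[0,0,0]],[[6.2,40,0],[0,0,0]],[[6.2,40,0],[0,0,0]]]'
python3 -m pendant '[[[6.2,40,0],[0,0,0]],[[6.2,40,0],[0,0,0]],[[6.2,40,0],[0,0,0]],[[6.2,25,0],[0,0,0]],[[6.2,13,0],[0,0,0]]]'
python3 -m pendant '[[[0,0,0],[0,0,0]],[[0,0,0],[0,0,0]],[[0,0,0],[0,0,0]],[[0,0,0],[0,0,0]],[[0,0,0],[0,0,0]]]'
python3 - <<'E'
from h import *
go(fx(.14,.064,.262),A+np.pi/2)
d=ctrl.get_image("wrist");cv2.imwrite("pics/w6.png",d["pixels"][:,:,::-1])
print(proj(d,[fx(.14,y,.256) for y in(.027,.089)]).round(1).tolist(),proj(d,[fx(.165,y,.256) for y in(.027,.089)]).round(1).tolist())
E
```

```text
clock: 15.1
eef_pos: [0.4852, -0.0284, 0.3487]
tool_rot: [-0.0, 0.627, 0.779, -0.0]
force: [0.4, -0.7, 1.2]
grip_width: 1.001
grip_force: 0.0
clock: 15.6
eef_pos: [0.633, 0.0355, 0.3475]
tool_rot: [-0.001, 0.627, 0.779, -0.001]
force: [-0.6, -0.2, -0.4]
grip_width: 0.999
grip_force: 0.0
clock: 16.1
eef_pos: [0.6311, 0.0342, 0.3494]
tool_rot: [0.0, 0.627, 0.779, 0.0]
force: [-0.6, -0.2, -0.3]
grip_width: 1.004
grip_force: 0.0
t 16.1 p [0.6311 0.0342 0.3494] tool shift [ 1.   0.9 87.4] turn z -0.06 tilt [0.0006 0.    ] F [-0.6 -0.2 -0.3] w 1.004 q [-0.    0.45  1.11  0.    1.58 -0.22]
[[322.1, 317.3], [322.0, 218.9]] [[363.1, 317.2], [366.7, 218.9]]
```

View pics/w6.png

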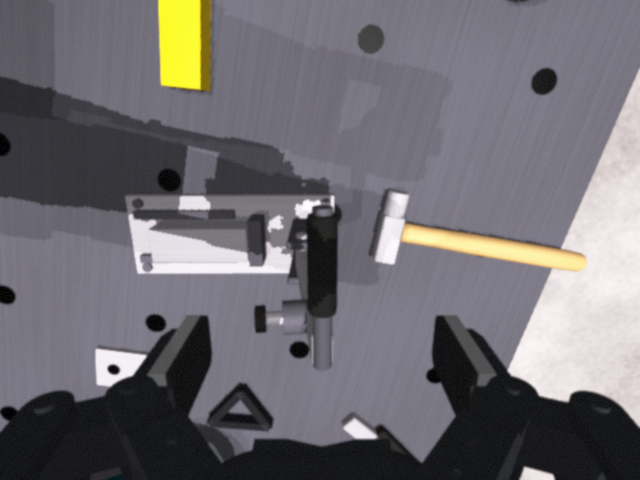

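The wrist view shows the black grip at columns 307–337, rows 207–315, centred on the jaw line (col 322) as predicted. Descending to grasp it.

```bash
python3 -m pendant '[[[0,0,20],[0,0,0]],[[0,0,25],[0,0,0]],[[0,0,25],[0,0,0]],[[0,0,17],[0,0,0]],[[0,0,0],[0,0,0]]]'
python3 -m pendant '[[[0,0,0],[0,0,0]],[[0,0,0],[0,0,0]],[[0,0,0],[0,0,0]],[[0,0,0],[0,0,0]],[[0,0,0],[0,0,0]]]' 1 40
python3 -m pendant '[[[0,0,0],[0,0,0]],[[0,0,0],[0,0,0]],[[0,0,0],[0,0,0]],[[0,0,0],[0,0,0]],[[0,0,0],[0,0,0]]]'
python3 - <<'E'
from h import *
p=infx(pose()[1]);print(p)
th=np.arctan2(p[2]-6-92,120-p[0]);print(th,np.hypot(p[2]-98,120-p[0]))
q=[(120-165*np.cos(t),98+165*np.sin(t)) for t in np.linspace(1.69,0,26)]
print(np.round(np.diff(q,axis=0)*[1,-1],1).tolist())
E
```

```text
clock: 16.65
eef_pos: [0.6306, 0.0344, 0.2597]
tool_rot: [-0.002, 0.627, 0.779, -0.001]
force: [0.4, -0.2, -0.1]
grip_width: 0.998
grip_force: 0.0
clock: 17.15
eef_pos: [0.6314, 0.0345, 0.2626]
tool_rot: [0.0, 0.627, 0.779, 0.0]
force: [-0.5, -0.2, 1.3]
grip_width: 0.199
grip_force: 38.9
clock: 17.65
eef_pos: [0.6314, 0.0346, 0.2625]
tool_rot: [0.0, 0.627, 0.779, 0.0]
force: [-2.3, -0.4, 5.9]
grip_width: 0.199
grip_force: 39.0
[139.5  63.3 262.5]
1.688786749849577 165.6517431239406
[[-11.1, -1.0], [-11.2, -0.2], [-11.1, 0.6], [-11.1, 1.3], [-11.0, 2.1], [-10.8, 2.8], [-10.6, 3.5], [-10.3, 4.2], [-10.0, 4.9], [-9.7, 5.6], [-9.3, 6.2], [-8.8, 6.8], [-8.3, 7.4], [-7.8, 7.9], [-7.3, 8.5], [-6.7, 8.9], [-6.1, 9.4], [-5.4, 9.7], [-4.7, 10.1], [-4.1, 10.4], [-3.3, 10.6], [-2.6, 10.8], [-1.9, 11.0], [-1.1, 11.1], [-0.4, 11.1]]
```

```bash
python3 -m pendant '[[[0,-11.1,-1],[0,0,0]],[[0,-11.2,-0.2],[0,0,0]],[[0,-11.1,0.6],[0,0,0]],[[0,-11.1,1.3],[0,0,0]],[[0,-11,2.1],[0,0,0]]]'
python3 -m pendant '[[[0,-10.8,2.8],[0,0,0]],[[0,-10.6,3.5],[0,0,0]],[[0,-10.3,4.2],[0,0,0]],[[0,-10,4.9],[0,0,0]],[[0,-9.7,5.6],[0,0,0]]]'
python3 -m pendant '[[[0,0,0],[0,0,0]],[[0,0,0],[0,0,0]],[[0,0,0],[0,0,0]],[[0,0,0],[0,0,0]],[[0,0,0],[0,0,0]]]'
python3 - <<'E'
from h import *
p=infx(pose()[1]);print(p,np.arctan2(p[2]-98,120-p[0]),np.hypot(p[2]-98,120-p[0]))
E
```

```text
clock: 18.15
eef_pos: [0.5778, 0.0228, 0.2604]
tool_rot: [0.002, 0.627, 0.779, 0.002]
force: [6.2, 0.9, 6.0]
grip_width: 0.195
grip_force: 41.8
clock: 18.65
eef_pos: [0.5275, 0.0118, 0.2389]
tool_rot: [0.001, 0.627, 0.779, 0.001]
force: [12.8, 1.8, -7.6]
grip_width: 0.193
grip_force: 41.1
clock: 19.15
eef_pos: [0.5269, 0.0117, 0.2383]
tool_rot: [-0.0, 0.627, 0.779, -0.001]
force: [-6.4, -2.5, 4.0]
grip_width: 0.194
grip_force: 42.7
[ 32.4  63.3 238.3] 1.012645614343569 165.4020858393267
```

Following the arc well. Continuing down.

```bash
python3 -m pendant '[[[0,-9.3,6.2],[0,0,0]],[[0,-8.8,6.8],[0,0,0]],[[0,-8.3,7.4],[0,0,0]],[[0,-7.8,7.9],[0,0,0]],[[0,-7.3,8.5],[0,0,0]]]'
python3 -m pendant '[[[0,-6.7,8.9],[0,0,0]],[[0,-6.1,9.4],[0,0,0]],[[0,-5.4,9.7],[0,0,0]],[[0,-4.7,10.1],[0,0,0]],[[0,-4.1,10.4],[0,0,0]]]'
python3 -m pendant '[[[0,-3.3,10.6],[0,0,0]],[[0,-2.6,10.8],[0,0,0]],[[0,-1.9,11],[0,0,0]],[[0,-1.1,7],[0,0,0]],[[0,0,0],[0,0,0]]]'
python3 - <<'E'
from h import *
p=infx(pose()[1]);print(p,np.arctan2(p[2]-98,120-p[0]),np.hypot(p[2]-98,120-p[0]))
E
```

```text
clock: 19.65
eef_pos: [0.4869, 0.003, 0.2017]
tool_rot: [0.001, 0.627, 0.779, 0.001]
force: [-2.0, -1.3, 7.0]
grip_width: 0.193
grip_force: 43.8
clock: 20.15
eef_pos: [0.4599, -0.0029, 0.1522]
tool_rot: [0.0, 0.627, 0.779, 0.0]
force: [1.4, -1.2, 2.8]
grip_width: 0.191
grip_force: 44.2
clock: 20.65
eef_pos: [0.4511, -0.0047, 0.1121]
tool_rot: [-0.0, 0.627, 0.779, -0.0]
force: [7.1, -1.1, -6.9]
grip_width: 0.196
grip_force: 44.4
[-45.1  63.5 112.1] 0.08519605784419143 165.70099577250585
```

```bash
python3 -m pendant '[[[0,0,4],[0,0,0]],[[0,0,4],[0,0,0]],[[0,0,3],[0,0,0]],[[0,0,0],[0,0,0]],[[0,0,0],[0,0,0]]]'
python3 -m pendant '[[[0,0,1.5],[0,0,0]],[[0,0,1],[0,0,0]],[[0,0,0],[0,0,0]],[[0,0,0],[0,0,0]],[[0,0,0],[0,0,0]]]'
python3 -m pendant '[[[0,0,0.7],[0,0,0]],[[0,0,0.7],[0,0,0]],[[0,0,0],[0,0,0]],[[0,0,0],[0,0,0]],[[0,0,0],[0,0,0]]]'
python3 - <<'E'
from h import *
p=infx(pose()[1]);print(p,np.arctan2(p[2]-98,120-p[0]),np.hypot(p[2]-98,120-p[0]))
E
```

```text
clock: 21.15
eef_pos: [0.4505, -0.0048, 0.1015]
tool_rot: [-0.001, 0.627, 0.779, -0.001]
force: [-2.8, -4.9, -5.8]
grip_width: 0.188
grip_force: 45.0
clock: 21.65
eef_pos: [0.4504, -0.0048, 0.0996]
tool_rot: [-0.001, 0.627, 0.779, -0.001]
force: [-7.0, -4.7, 1.0]
grip_width: 0.195
grip_force: 45.9
clock: 22.15
eef_pos: [0.4504, -0.0048, 0.0984]
tool_rot: [-0.001, 0.627, 0.779, -0.001]
force: [-8.6, -5.0, 4.3]
grip_width: 0.191
grip_force: 46.2
[-45.8  63.5  98.4] 0.0024125405546006084 165.80048250834497
```

```bash
python3 -m pendant '[[[0,0,0.7],[0,0,0]],[[0,0,0.7],[0,0,0]],[[0,0,0],[0,0,0]],[[0,0,0],[0,0,0]],[[0,0,0],[0,0,0]]]'
python3 -m pendant '[[[0,0,0.7],[0,0,0]],[[0,0,0.7],[0,0,0]],[[0,0,0],[0,0,0]],[[0,0,0],[0,0,0]],[[0,0,0],[0,0,0]]]'
```

```text
clock: 22.65
eef_pos: [0.4504, -0.0048, 0.097]
tool_rot: [-0.001, 0.627, 0.779, -0.001]
force: [-9.8, -5.4, 4.6]
grip_width: 0.193
grip_force: 46.3
clock: 23.15
eef_pos: [0.4504, -0.0048, 0.0955]
tool_rot: [-0.001, 0.627, 0.779, -0.001]
force: [-8.7, -5.9, 3.8]
grip_width: 0.193
grip_force: 46.4
```

```bash
python3 -m pendant '[[[0,0,0.7],[0,0,0]],[[0,0,0.7],[0,0,0]],[[0,0,0.7],[0,0,0]],[[0,0,0],[0,0,0]],[[0,0,0],[0,0,0]]]'
python3 -m pendant '[[[0,0,0.7],[0,0,0]],[[0,0,0.7],[0,0,0]],[[0,0,0.7],[0,0,0]],[[0,0,0],[0,0,0]],[[0,0,0],[0,0,0]]]'
python3 -m pendant '[[[0,0,0.7],[0,0,0]],[[0,0,0.7],[0,0,0]],[[0,0,0.7],[0,0,0]],[[0,0,0],[0,0,0]],[[0,0,0],[0,0,0]]]'
```

```text
clock: 23.65
eef_pos: [0.4504, -0.0048, 0.0942]
tool_rot: [-0.001, 0.627, 0.779, -0.001]
force: [-15.7, -4.4, 18.9]
grip_width: 0.192
grip_force: 47.8
clock: 24.15
eef_pos: [0.4505, -0.0049, 0.0937]
tool_rot: [-0.001, 0.627, 0.779, -0.001]
force: [-29.3, -5.4, 48.3]
grip_width: 0.197
grip_force: 51.0
clock: 24.65
eef_pos: [0.4505, -0.0049, 0.0932]
tool_rot: [-0.001, 0.627, 0.779, -0.001]
force: [-42.6, -3.5, 78.6]
grip_width: 0.191
grip_force: 54.5
```

Hard stop reached: the force rises at TCP z ≈ 0.094. Unloading, then releasing slowly and lifting clear.

```bash
python3 -m pendant '[[[0,-0.5,-1.5],[0,0,0]],[[0,-0.5,-1.5],[0,0,0]],[[0,0,-0.8],[0,0,0]],[[0,0,0],[0,0,0]],[[0,0,0],[0,0,0]]]'
python3 -m pendant '[[[0,0,0],[0,0,0]],[[0,0,0],[0,0,0]],[[0,0,0],[0,0,0]],[[0,0,0],[0,0,0]],[[0,0,0],[0,0,0]]]' -0.5
python3 -m pendant '[[[0,0,-10],[0,0,0]],[[0,0,-20],[0,0,0]],[[0,0,-30],[0,0,0]],[[0,-20,-30],[0,0,0]],[[0,-40,-20],[0,0,0]]]'
python3 -m pendant '[[[0,-40,0],[0,0,0]],[[0,-40,0],[0,0,0]],[[0,-20,0],[0,0,0]],[[0,0,0],[0,0,0]],[[0,0,0],[0,0,0]]]'
python3 - <<'E'
from h import *
ims=[]
for n,bx in(("top",(290,150,110,150)),("scene",(220,190,120,140))):
    d=ctrl.get_image(n);b=d["pixels"][:,:,::-1];cv2.imwrite(f"pics/{n}7.png",b);x,y,w,h=bx
    ims.append(cv2.resize(b[y:y+h,x:x+w],(int(500*w/h),500),interpolation=cv2.INTER_CUBIC))
    for th in(0,.03,.06):
        c,s=np.cos(th),np.sin(th);print(n,th,((proj(d,[fx(.12-.165*c,y_,.092+.165*s) for y_ in(.027,.089)])-[x,y])*500/h).round(1).tolist())
    print(((proj(d,[fx(-.055,-.02,.052),fx(-.055,.02,.052)])-[x,y])*500/h).round(1).tolist())
cv2.imwrite("pics/v7.png",np.hstack(ims))
E
```

```text
clock: 25.15
eef_pos: [0.4503, -0.0049, 0.0939]
tool_rot: [-0.0, 0.627, 0.779, -0.0]
force: [-7.0, -3.0, 12.7]
grip_width: 0.194
grip_force: 47.6
clock: 25.65
eef_pos: [0.4503, -0.0049, 0.0932]
tool_rot: [-0.0, 0.627, 0.779, -0.0]
force: [0.5, 0.2, 0.5]
grip_width: 0.748
grip_force: 0.0
clock: 26.15
eef_pos: [0.3923, -0.0177, 0.2057]
tool_rot: [0.001, 0.627, 0.779, 0.001]
force: [-0.7, -0.7, 0.2]
grip_width: 0.75
grip_force: 0.0
clock: 26.65
eef_pos: [0.2944, -0.0391, 0.2041]
tool_rot: [0.001, 0.628, 0.779, 0.0]
force: [-0.5, 0.2, -0.0]
grip_width: 0.753
grip_force: 0.0
top 0 [[176.6, 381.5], [71.1, 403.7]]
top 0.03 [[177.2, 380.5], [71.2, 402.8]]
top 0.06 [[177.6, 379.2], [71.1, 401.6]]
[[252.7, 388.7], [187.3, 402.5]]
scene 0 [[210.3, 75.6], [317.3, 74.3]]
scene 0.03 [[209.8, 70.5], [317.3, 69.2]]
scene 0.06 [[209.4, 65.6], [317.2, 64.3]]
[[135.3, 103.5], [202.3, 102.7]]
```

View pics/v7.png

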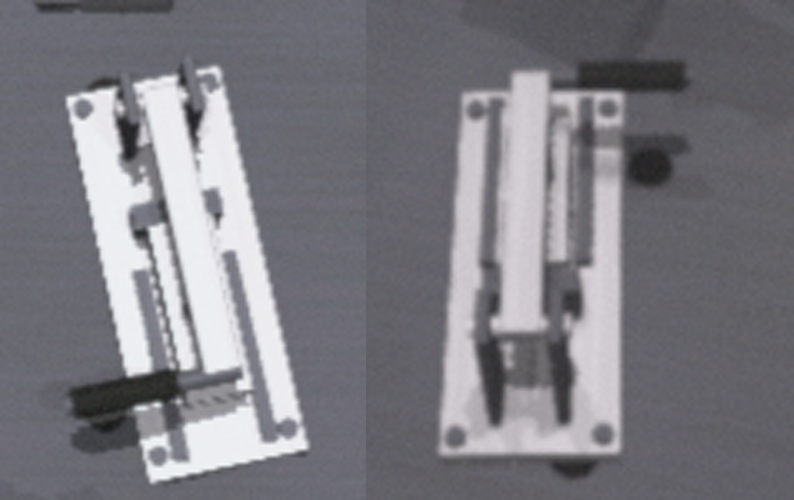

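The clamp is level: the grip's scene row is 75, and fully down predicts 75. The tube is still against the stop under the spindle, and the arm is clear. Handing in.

```bash
python3 -c "
from rig import ctrl
print(ctrl.finish_job())"
```

```text
the job is handed in; nothing more can be done
None
```

I handed the job in at about 27 s: the tube is home against the end stop and held by the clamp, which looks fully down in the last pictures. The angle iron, flat bar and magnet were not touched, and no verdict came back.

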